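# Find the tape measure whose lock no longer clicks

## Task

One of the two pocket tape measures on the desk has a worn lock. Press the top button of the left one fully down and let go, then do the same with the right one. Leave the one whose button stays down standing where it is, locked, and stand the one whose button pops back up upright on the floor of the wooden tray.

Things in the scene. Friction and masses are not known exactly. Their poses are not given: they have to be found in the camera images.
- measure_a: one of two tape measures that look alike, loose, 0.22 kg, upright on the desk, either left (y > 0) or right (y < 0): grey rounded case 64 long (x) x 34 wide (y) x 50 mm high, flat sides, steel blade hook at its front (-x). Round steel button, 22 mm wide, in the middle of its top: button top 62 mm above the underside when up, 54 when down. Origin: centre of the underside; z up. Grasp across the 34 mm.
- measure_b: one of two tape measures that look alike, loose, 0.22 kg, upright on the desk, either left (y > 0) or right (y < 0): grey rounded case 64 long (x) x 34 wide (y) x 50 mm high, flat sides, steel blade hook at its front (-x). Round steel button, 22 mm wide, in the middle of its top: button top 62 mm above the underside when up, 54 when down. Origin: centre of the underside; z up. Grasp across the 34 mm.
- button_a (a joint): lock button of measure_a: 0 = up (start), 0.008 m = fully down at a firm stop; pressed straight down, takes 3 to 4 N. A sound lock stays down as far as it was pushed; a worn one springs back up when let go. Exactly one of the two is worn, it may be either.
- button_b (a joint): lock button of measure_b: 0 = up (start), 0.008 m = fully down at a firm stop; pressed straight down, takes 3 to 4 N. A sound lock stays down as far as it was pushed; a worn one springs back up when let go. Exactly one of the two is worn, it may be either.
- tray: shallow square tray of light wood, fixed to the desk, empty: 162 x 162 mm outside, 20 mm high, walls and floor 6 mm thick, so 150 x 150 mm inside. Origin: centre of its underside, on the desk; x and y along its sides, z up.
Not all that is in view belongs to the job. What is shaped like the measure_a but blue is not meant. Leave any green look-alike of the measure_b alone.

How it is judged:
On the way, in this order (a step that is already met when the one before it is completed fails the run):
1. the left tape measure's button is pressed fully down (((world y of measure_a above 0 m and value of joint button_a above 0.006 m) or (world y of measure_b above 0 m and value of joint button_b above 0.006 m))), for 0.05 s.
2. then the right tape measure's button is pressed fully down (((world y of measure_a below 0 m and value of joint button_a above 0.006 m) or (world y of measure_b below 0 m and value of joint button_b above 0.006 m))), for 0.05 s.
At the end, for the whole second after the job is handed in: The sound tape measure's button is down (over 6 mm) and it stands upright (10 degrees) within 30 mm of its start; the other, button up (under 3 mm), stands upright (10 degrees) on the tray's floor, its centre within 55 mm of the tray's centre along both sides; both at rest (((value of joint button_a above 0.006 m and distance of measure_a from where it was at the start of the episode below 0.03 m and angle between each of measure_a, measure_b's own z axis and vertical below 0.17 rad and value of joint button_b below 0.003 m and x of measure_b in the frame of tray between -0.055 and 0.055 m and y of measure_b in the frame of tray between -0.055 and 0.055 m and z of measure_b in the frame of tray between 0 and 0.014 m and linear speed of each of measure_a, measure_b below 0.02 m/s) or (value of joint button_b above 0.006 m and distance of measure_b from where it was at the start of the episode below 0.03 m and angle between each of measure_b, measure_a's own z axis and vertical below 0.17 rad and value of joint button_a below 0.003 m and x of measure_a in the frame of tray between -0.055 and 0.055 m and y of measure_a in the frame of tray between -0.055 and 0.055 m and z of measure_a in the frame of tray between 0 and 0.014 m and linear speed of each of measure_b, measure_a below 0.02 m/s))); the robot touches nothing.
It also fails if it takes over 56 s, if anything falls off the work surface, if the arm or the gripper's body presses on something with over 40 N, if the wrist force passes 120 N, or if a joint passes its speed limit or range.

## Robot

A 6-joint arm with a two-finger parallel gripper is mounted at the origin on a cart in front of the work surface, level with it; the furniture and walls round the work are solid. World frame = base frame: x ahead of the robot, y to its left, z up, the work surface at z = 0. Lengths are in m, angles in rad, forces in N, time in s.
With the tool pointing down it reaches from about 0.35 to 0.775 m from the base axis. Payload 5.5 kg.
Tool frame: the origin (TCP) lies on the centre line of the jaws, within the pads' length; the fingertips stand 11 mm ahead of it and the grasp point (between the pads) lies 8 mm behind it; z points along the fingers, y is the line along which they close (so a half turn about z gives the same grasp; the last joint's range is limited). The gripper opens to 85 mm and grips with 20 to 120 N. Pads are 22 mm wide; open, the fingers measure 114 mm over their backs; the gripper's body (76 mm by 85 mm) begins 54 mm behind the grasp point. The pads swing forward as they close: fully open they stand 13 mm farther back than shut.
Start: joints at [1.149, 0.313, 0.046, 1.304, 0, 1.431], TCP at [0.16, 0.552, 0.242] pointing down, gripper open.
Joint ranges: [-2.76, 2.76], [-0.86, 1.69], [-1.03, 1.26], [-2.2, 2.34], [-1.47, 1.5], [-3.14, 3.14]. Speed limits (rad/s): [2.57, 2.57, 3.14, 3.14, 3.14, 3.14].

## Interface

Orientations are given as a unit quaternion [w, x, y, z].
In Python, from workcell import get_state, eyes, env gives the robot as it stands.
- The arm moves only by the shell command python3 -m inch 'ROWS' [OPENING] [FORCE]. ROWS is JSON, one flat list of numbers, 4 for each row, row after row: the shift along the tool's x, y, z in cm, then the turn about the tool's z in rad. A call has exactly 5 rows; each row shifts and turns the commanded pose from where the row before left it, along the tool's axes as they then stand; what a row does not reach is not made up. A row lasts 1/12 s, in which the tool goes at most 41.7 mm and 7.16 degrees, less where a joint would pass 70% of its speed; a pose out of reach is approached as far as the arm can. A call is refused whole if a number of a shift passes 4.17 or a number of a turn 0.125, either way. A call with a gripper value outside its range is refused whole. OPENING is the opening, from -1 (shut) to 1 (fully open), set as the call begins (- or left out, the last holds). The fingers move at their own pace and stop on an object; FORCE is the grip in N (left out, the last holds). Time passes only in rows, so rows that do not move let the fingers close, or fill a call up. It gives the time, the measured TCP pose, the force, the opening and the grip force at its end, in the units of the state.
- get_state(): the state, without advancing time (a new reading comes with each control period).
- eyes.read_camera(name): name is "scene" or "top" or "wrist"; returns the picture (400x640x3 uint8, red, green, blue); there is no depth.
- eyes.camera_info(name): a dict with "fovy" (degrees; the focal length in pixels is half the picture's height over the tangent of half this angle, whatever the lens; pixels are square), "cx", "cy" (the principal point, pixels), "xyz" and "orientation" of the camera in the world. Camera axes: x right, y down, z forward; pixel columns grow to the right and rows downward; lengths in m; the calibration is good to about 2 mm. A picture is of the moment at which its call begins: read the wrist's pose just before it. camera_info takes no time and is no camera call; for the wrist camera it gives the pose at the moment of the call.
- env.hand_in(): hands the job in; it is judged then, once.
The state is a dict: "clock": time; "joint_pos": joint angles; "qvel": joint speeds; "tau": joint torques, N m; "tcp_pos": TCP position; "orientation": TCP orientation; "wrist_force": force on the tool from outside, world axes, zero at the start; "ft_torque": the same for the moment, N m; "finger_gap": finger opening in m; "grip_force": force on a finger pad.
Only numpy, scipy, OpenCV 4.12 (cv2) and the standard library are available. Lean on these libraries where they do the work, as an engineer would, in place of code of your own. Each camera call takes 0.05 s, during which the arm holds its last target. There are 200 camera calls.

## Working session

There is one attempt and no reset: what is moved stays moved. The work goes in short steps, Python scripts to look and compute and a shell command to move; the robot and the scene stay as the last step left them, time stands still between calls to the robot, and variables do not carry over. Pictures are saved under pics/ and viewed, at most 10 in all, crops included, and the job is handed in when it is done.

```bash
mkdir -p pics
python3 - <<'E'
from workcell import get_state, eyes, env
import cv2
s=get_state();print(s)
for n in("top","scene"):
    print(eyes.camera_info(n)); cv2.imwrite(f"pics/{n}0.png",eyes.read_camera(n)[:,:,::-1])
E
```

```text
{'clock': 0.0, 'joint_pos': array([1.14941388e+00, 3.13976453e-01, 4.49820674e-02, 1.30356647e+00,
       7.90578743e-06, 1.43115584e+00]), 'qvel': array([ 1.86673592e-04, -2.43507166e-04, -4.51027050e-04, -3.15938762e-04,
       -9.63923871e-05,  1.57705336e-03]), 'tau': array([-5.16644400e-05, -4.80631149e+01,  2.98533261e+01,  1.96705054e-02,
        2.94745988e-06,  5.69160633e-06]), 'tcp_pos': array([0.15969996, 0.55188276, 0.24142372]), 'orientation': array([-2.48050387e-04,  1.40405465e-01,  9.90093696e-01, -8.46684461e-04]), 'wrist_force': array([-0.51527342,  1.15093758,  0.04588473]), 'ft_torque': array([-0.03007056,  0.05731512, -0.00931681]), 'grip_force': 0.0, 'finger_gap': 0.08569093448634235}
{'fovy': 55.24903644937403, 'cx': 324.78641924779396, 'cy': 199.58440379741555, 'xyz': array([ 0.43789174, -0.04712809,  1.19546738]), 'orientation': array([-0.03272167,  0.71508608, -0.69795526,  0.02096794])}
{'fovy': 56.737333227775544, 'cx': 320.3464943882306, 'cy': 198.73628741708518, 'xyz': array([0.06430918, 0.51700651, 0.61318735]), 'orientation': array([ 0.14038647, -0.30915554,  0.84966227, -0.40347059])}
```

View pics/top0.png

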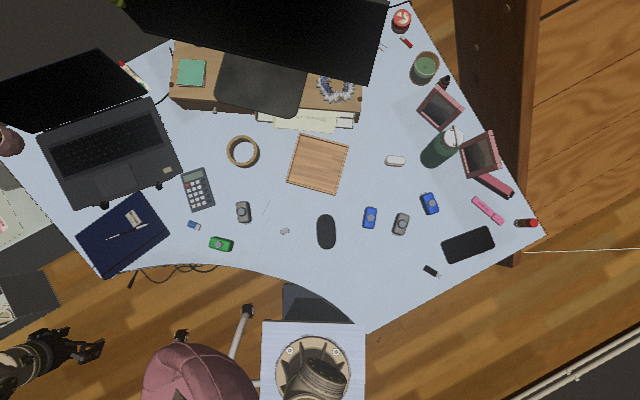

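View pics/scene0.png

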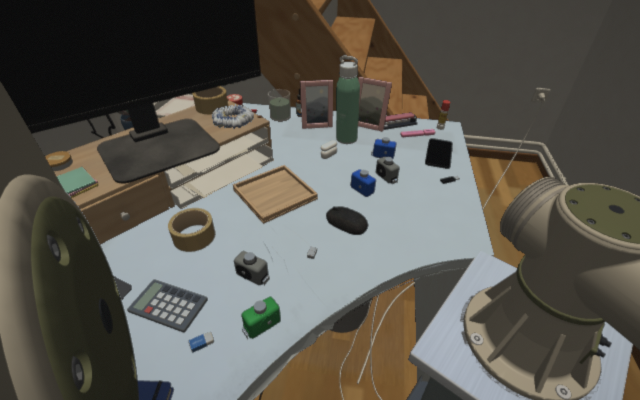

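Top view: grey measures at about (243,211) left and (400,223) right, tray at (318,164). The blue and green look-alikes are beside them. I'll measure these next.

```bash
cat > h.py <<'E'
import numpy as np, cv2
from scipy.spatial.transform import Rotation as R
from workcell import get_state, eyes, env
def ray(ci,px,z):
    f=200/np.tan(np.radians(ci['fovy']/2)); q=np.array(ci['orientation'])
    d=R.from_quat(q[[1,2,3,0]]).apply([(px[0]-ci['cx'])/f,(px[1]-ci['cy'])/f,1])
    c=np.array(ci['xyz']); return c+d*(z-c[2])/d[2]
def proj(ci,p):
    f=200/np.tan(np.radians(ci['fovy']/2)); q=np.array(ci['orientation'])
    v=R.from_quat(q[[1,2,3,0]]).inv().apply(np.array(p)-ci['xyz']); return v[:2]/v[2]*f+[ci['cx'],ci['cy']]
E
python3 - <<'E'
from h import *
im=cv2.imread("pics/top0.png"); ci=eyes.camera_info("top")
a=cv2.resize(im[185:240,215:275],None,fx=6.5,fy=6.5,interpolation=cv2.INTER_CUBIC)
b=cv2.resize(im[195:250,370:430],None,fx=6.5,fy=6.5,interpolation=cv2.INTER_CUBIC)
cv2.imwrite("pics/crop.png",np.hstack([a,b]))
for n,(x0,y0,x1,y1) in dict(L=(228,195,258,228),R=(388,207,413,240)).items():
    c=im[y0:y1,x0:x1]; hsv=cv2.cvtColor(c,cv2.COLOR_BGR2HSV)
    m=((hsv[...,2]<150)&(hsv[...,1]<90)).astype(np.uint8)
    cs=max(cv2.findContours(m,0,2)[0],key=cv2.contourArea)
    r=cv2.minAreaRect(cs); bx=cv2.boxPoints(r)+[x0,y0]
    w=np.array([ray(ci,p,.045)[:2] for p in bx]); print(n,r[0][0]+x0,r[0][1]+y0,r[1],w.mean(0).round(4),'edges',[(np.linalg.norm(e).round(3),np.degrees(np.arctan2(e[1],e[0])).round(1)) for e in (w[1]-w[0],w[2]-w[1])])
hsv=cv2.cvtColor(im,cv2.COLOR_BGR2HSV)[125:203,278:358]
m=((hsv[...,1]>60)&(hsv[...,0]<25)).astype(np.uint8)
cs=max(cv2.findContours(m,0,2)[0],key=cv2.contourArea);bx=cv2.boxPoints(cv2.minAreaRect(cs))+[278,125]
w=np.array([ray(ci,p,.02)[:2] for p in bx]);print('tray',w.round(3).tolist(),w.mean(0))
for p in((370,216),(430,203)):print(ray(ci,p,.05))
E
```

```text
L 243.1769256591797 211.91538429260254 (22.450286865234375, 14.512063026428223) [0.4821 0.2188] edges [(np.float64(0.044), np.float64(-81.5)), (np.float64(0.068), np.float64(-170.6))]
R 400.1499996185303 223.54999923706055 (13.914020538330078, 22.45216941833496) [ 0.4586 -0.2544] edges [(np.float64(0.067), np.float64(-17.7)), (np.float64(0.041), np.float64(-107.2))]
tray [[0.58, 0.098], [0.738, 0.061], [0.699, -0.096], [0.542, -0.057]] [0.63977712 0.0015245 ]
[ 0.47879644 -0.16342568  0.05      ]
[ 0.52202392 -0.34192882  0.05      ]
```

View pics/crop.png

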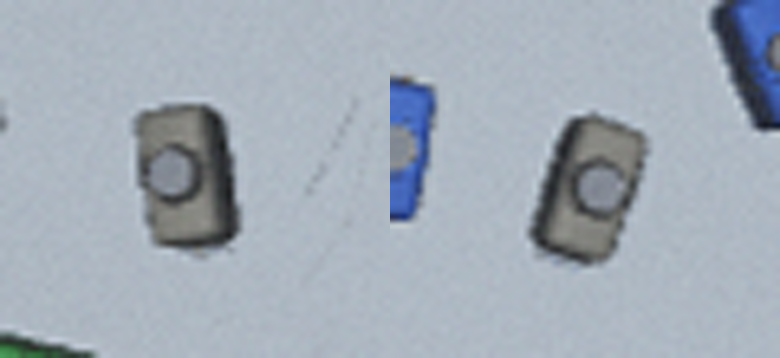

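Crop: the left button centre is at about (240.9,211.2) and the right at (402.2,223.3) in the top picture. The blue neighbours are clear of the right measure.

```bash
cat >> h.py <<'E'
def go(x,y,z,yaw=None):
    "shift in tool cm to world point; yaw = world angle (deg) of tool y"
    s=get_state(); q=s['orientation']; r=R.from_quat(q[[1,2,3,0]]); M=r.as_matrix()
    print('tcp',s['tcp_pos'].round(4),'F',s['wrist_force'].round(1),'tilt',np.degrees(np.arccos(-M[2,2])).round(2),'t',round(s['clock'],2),'gap',round(s['finger_gap'],4))
    print('shift cm',(100*r.inv().apply(np.array([x,y,z])-s['tcp_pos'])).round(2))
    a=np.degrees(np.arctan2(M[1,1],M[0,1])); print('tool y yaw',a.round(1))
    if yaw is not None:
        d=(yaw-a+90)%180-90; print('turn rad',-np.radians(d).round(3))
E
python3 - <<'E'
from h import *
ci=eyes.camera_info("top")
L=ray(ci,(240.9,211.2),.062);r=ray(ci,(402.2,223.3),.062);print(L,r)
sc=eyes.camera_info("scene");print(proj(sc,L),proj(sc,r))
im=cv2.imread("pics/scene0.png")
go(L[0],L[1],.13,99.4)
E
```

```text
[0.48332253 0.22173528 0.062     ] [ 0.45913913 -0.25739494  0.062     ]
[249.52337839 254.64589498] [388.33906254 157.81767627]
tcp [0.1597 0.5519 0.2415] F [-0.2 -0.2  0.5] tilt 0.09 t 0.1 gap 0.0855
shift cm [-40.27 -22.7   11.18]
tool y yaw 73.9
turn rad -0.446
```

```bash
python3 -m inch '[-3.3,-1.9,0,0,-3.3,-1.9,0,0,-3.3,-1.9,0,0,-3.3,-1.9,0,0,-3.3,-1.9,0,0]' -1 30
python3 -m inch '[-3.3,-1.9,0,0,-3.3,-1.9,0,0,-3.3,-1.9,0,0,-3.3,-1.9,0,0,-3.3,-1.9,0,0]'
python3 -m inch '[-3.3,-1.9,2,0,0,0,2,-0.11,0,0,2,-0.11,0,0,2,-0.11,0,0,2,-0.11]'
python3 -m inch '[0,0,0,0,0,0,0,0,0,0,0,0,0,0,0,0,0,0,0,0]'
python3 - <<'E'
from h import *
wi=eyes.camera_info("wrist"); cv2.imwrite("pics/w1.png",eyes.read_camera("wrist")[:,:,::-1]); print(wi)
print(proj(wi,[.4833,.2217,.062]))
go(.4833,.2217,.085,99.4)
E
```

```text
clock: 0.52
tcp_pos: [0.2925, 0.4137, 0.2419]
orientation: [-0.0, 0.14, 0.99, -0.0]
wrist_force: [0.6, 0.2, -0.1]
finger_gap: 0.0259
grip_force: 0.0
clock: 0.93
tcp_pos: [0.4248, 0.2764, 0.2421]
orientation: [-0.0, 0.14, 0.99, -0.0]
wrist_force: [-0.3, 0.9, 0.3]
finger_gap: 0.0
grip_force: 0.0
clock: 1.35
tcp_pos: [0.4495, 0.2508, 0.1416]
orientation: [-0.0, -0.081, 0.997, -0.0]
wrist_force: [0.3, -0.2, -0.6]
finger_gap: 0.0001
grip_force: 0.0
clock: 1.77
tcp_pos: [0.4505, 0.252, 0.1443]
orientation: [0.001, -0.079, 0.997, 0.0]
wrist_force: [0.7, -0.4, 0.4]
finger_gap: -0.0003
grip_force: 0.0
{'fovy': 59.32324806544024, 'cx': 320.4540844214109, 'cy': 202.89702018419646, 'xyz': array([0.37439936, 0.23976975, 0.27594082]), 'orientation': array([0.0991098 , 0.64160105, 0.75158957, 0.11678378])}
[268.07412566 255.13691536]
tcp [0.4504 0.2519 0.1442] F [-0.2 -0.3 -0.3] tilt 0.14 t 1.82 gap -0.0001
shift cm [-2.76 -3.5   5.92]
tool y yaw 99.0
turn rad -0.007
```

View pics/w1.png

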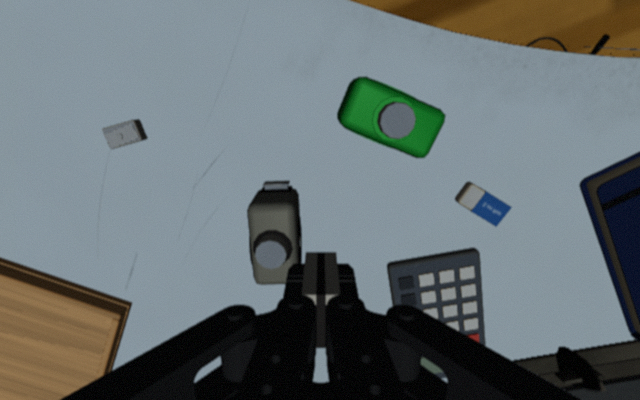

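Wrist view: the left button is at about (270,252), 3 px from the prediction. The case sides are vertical in the picture, so the yaw matches.

Run:
```python
from h import *
p=ray(eyes.camera_info("wrist"),(270,252),.062);print(p);go(p[0],p[1],.085)
```

```text
[0.48058455 0.22267104 0.062     ]
tcp [0.4504 0.2519 0.1442] F [-0.2 -0.3 -0.3] tilt 0.14 t 1.82 gap -0.0001
shift cm [-2.51 -3.37  5.92]
tool y yaw 99.0
```

```bash
python3 -m inch '[-1.3,-1.7,0,0,-1.3,-1.7,0,0,0,0,3,0,0,0,2.9,0,0,0,0,0]'
python3 -m inch '[0,0,0.3,0,0,0,0.3,0,0,0,0.3,0,0,0,0.3,0,0,0,0,0]'
python3 -c "
from h import *
go(.482,.222,.065)"
```

```text
clock: 2.23
tcp_pos: [0.4779, 0.2209, 0.08]
orientation: [-0.003, -0.078, 0.997, -0.001]
wrist_force: [-0.7, 0.1, -0.8]
finger_gap: -0.0001
grip_force: 0.0
clock: 2.65
tcp_pos: [0.4816, 0.2225, 0.0728]
orientation: [0.001, -0.079, 0.997, 0.0]
wrist_force: [0.9, 1.5, 2.5]
finger_gap: -0.0003
grip_force: 1.0
tcp [0.4816 0.2225 0.0728] F [0.9 1.5 2.5] tilt 0.14 t 2.65 gap -0.0003
shift cm [-0.03 -0.06  0.78]
tool y yaw 99.1
```

Contact, as expected, near z=0.073. I'll press down to the stop.

```bash
python3 -m inch '[0,0,0.2,0,0,0,0.2,0,0,0,0.2,0,0,0,0.1,0,0,0,0,0]'
python3 -m inch '[0,0,0.1,0,0,0,0,0,0,0,0,0,0,0,0,0,0,0,0,0]'
```

```text
clock: 3.07
tcp_pos: [0.4815, 0.2224, 0.0652]
orientation: [0.001, -0.079, 0.997, 0.0]
wrist_force: [1.9, 1.0, 4.2]
finger_gap: 0.0003
grip_force: 1.9
clock: 3.48
tcp_pos: [0.4815, 0.2224, 0.065]
orientation: [0.001, -0.079, 0.997, 0.0]
wrist_force: [0.4, 1.5, 8.3]
finger_gap: 0.0001
grip_force: 4.3
```

```bash
python3 -m inch '[0,0,0.1,0,0,0,0,0,0,0,-1,0,0,0,-3,0,0,0,-4,0]'
python3 -m inch '[3,0,-3,0,3,0,-3,0,0,0,0,0,0,0,0,0,0,0,0,0]'
python3 - <<'E'
from h import *
ci=eyes.camera_info("wrist"); im=eyes.read_camera("wrist")[:,:,::-1]
up=proj(ci,[.482,.222,.062]);dn=proj(ci,[.482,.222,.054]);print('up',up,'down',dn)
x,y=(int(v) for v in up)
cv2.imwrite("pics/w2.png",cv2.resize(im[max(0,y-50):y+50,max(0,x-60):x+60],None,fx=5,fy=5));print(x,y)
go(.4591,-.2574,.13,72.5)
E
```

```text
clock: 3.9
tcp_pos: [0.4772, 0.2208, 0.1403]
orientation: [-0.005, -0.079, 0.997, -0.001]
wrist_force: [0.4, -0.1, -0.2]
finger_gap: -0.0002
grip_force: 0.0
clock: 4.32
tcp_pos: [0.4223, 0.2126, 0.2013]
orientation: [-0.0, -0.079, 0.997, -0.0]
wrist_force: [0.9, 0.0, -0.8]
finger_gap: -0.0001
grip_force: 0.0
up [320.27991166 260.90116188] down [320.28353492 256.71977112]
320 260
tcp [0.4223 0.2125 0.2007] F [ 0.2  0.6 -1. ] tilt 0.09 t 4.37 gap 0.0
shift cm [  3.75 -46.98   7.09]
tool y yaw 99.1
turn rad 0.463
```

View pics/w2.png

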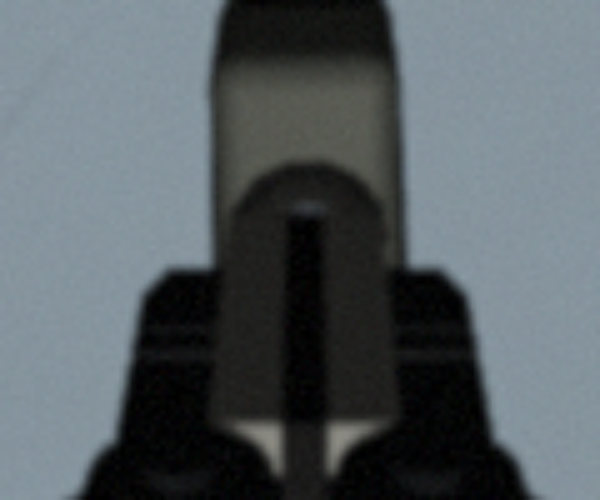

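The fingers hide the button here, so I'll compare scene views after the second press. Moving to the right measure now.

```bash
python3 -m inch '[0.3,-3.9,0,0,0.3,-3.9,0,0,0.3,-3.9,0,0,0.3,-3.9,0,0,0.3,-3.9,0,0]'
python3 -m inch '[0.3,-3.9,0,0,0.3,-3.9,0,0,0.3,-3.9,0,0,0.3,-3.9,0,0,0.3,-3.9,0,0]'
python3 -m inch '[0.3,-3.9,0,0,0,0,1,0.115,0,0,2,0.115,0,0,2,0.115,0,0,0,0.115]'
python3 -m inch '[0,0,0,0,0,0,0,0,0,0,0,0,0,0,0,0,0,0,0,0]'
python3 - <<'E'
from h import *
wi=eyes.camera_info("wrist"); cv2.imwrite("pics/w3.png",eyes.read_camera("wrist")[:,:,::-1])
cv2.imwrite("pics/scene1.png",eyes.read_camera("scene")[:,:,::-1])
print(proj(wi,[.4591,-.2574,.062]))
go(.4591,-.2574,.085,72.5)
E
```

```text
clock: 4.78
tcp_pos: [0.438, 0.0161, 0.2]
orientation: [-0.002, -0.079, 0.997, 0.0]
wrist_force: [0.8, -0.2, -0.3]
finger_gap: 0.0001
grip_force: 0.0
clock: 5.2
tcp_pos: [0.4537, -0.1792, 0.1998]
orientation: [-0.001, -0.079, 0.997, 0.001]
wrist_force: [0.5, 0.6, 0.6]
finger_gap: -0.0005
grip_force: 0.0
clock: 5.62
tcp_pos: [0.4548, -0.2153, 0.1458]
orientation: [-0.005, 0.154, 0.988, 0.002]
wrist_force: [-0.4, -0.2, 0.3]
finger_gap: 0.0003
grip_force: 0.0
clock: 6.03
tcp_pos: [0.4579, -0.2163, 0.1522]
orientation: [0.0, 0.15, 0.989, -0.0]
wrist_force: [0.1, -0.0, -0.0]
finger_gap: 0.0001
grip_force: 0.0
[263.10475045 231.06910102]
tcp [ 0.4578 -0.2162  0.1522] F [0.6 0.1 0.6] tilt 0.05 t 6.13 gap 0.0003
shift cm [-1.34 -3.9   6.72]
tool y yaw 72.8
turn rad 0.005
```

View pics/w3.png

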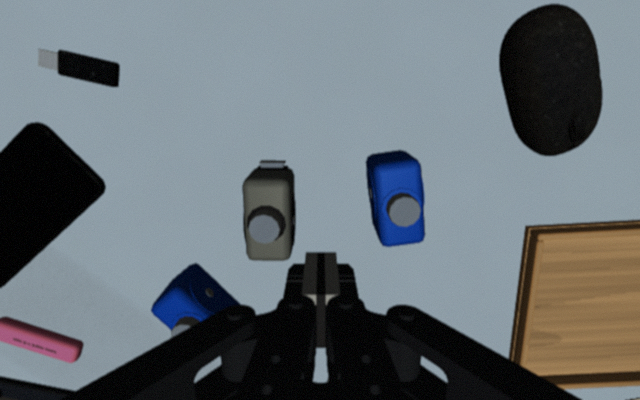

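Wrist view: the right button is at about (264,228), 3 px from the prediction, and the yaw matches. Pressing it.

```bash
python3 -m inch '[-0.6,-1.9,0,0,-0.6,-1.9,0,0,0,0,3,0,0,0,3,0,0,0,0.5,0]'
python3 -m inch '[0,0,0.5,0,0,0,0.4,0,0,0,0.3,0,0,0,0,0,0,0,0,0]'
python3 -m inch '[0,0,0.3,0,0,0,0.3,0,0,0,0.2,0,0,0,0.1,0,0,0,0,0]'
```

```text
clock: 6.55
tcp_pos: [0.4554, -0.2545, 0.0831]
orientation: [-0.003, 0.15, 0.989, 0.001]
wrist_force: [-0.5, 0.9, -0.5]
finger_gap: -0.0002
grip_force: 0.0
clock: 6.97
tcp_pos: [0.4583, -0.2562, 0.0758]
orientation: [0.001, 0.15, 0.989, -0.0]
wrist_force: [-0.5, 0.4, -0.2]
finger_gap: 0.0003
grip_force: 0.0
clock: 7.38
tcp_pos: [0.4582, -0.2563, 0.066]
orientation: [0.001, 0.15, 0.989, -0.0]
wrist_force: [1.3, -1.1, 2.3]
finger_gap: -0.0002
grip_force: 1.4
```

```bash
python3 -m inch '[0,0,0.2,0,0,0,0.1,0,0,0,0,0,0,0,0,0,0,0,0,0]'
```

```text
clock: 7.8
tcp_pos: [0.4583, -0.2564, 0.0649]
orientation: [0.001, 0.15, 0.989, -0.001]
wrist_force: [-2.3, 0.8, 17.7]
finger_gap: 0.0001
grip_force: 8.6
```

```bash
python3 -m inch '[0,0,-1,0,0,0,-3,0,0,0,-4,0,0,4,-2,0,0,0,0,0]'
python3 -m inch '[0,0,0,0,0,0,0,0,0,0,0,0,0,0,0,0,0,0,0,0]'
python3 - <<'E'
from h import *
wi=eyes.camera_info("wrist"); w=eyes.read_camera("wrist")[:,:,::-1]
s=eyes.read_camera("scene")[:,:,::-1]; s0=cv2.imread("pics/scene0.png")
cs=lambda im,x,y:cv2.resize(im[y-30:y+30,x-33:x+33],None,fx=4.4,fy=4.4,interpolation=cv2.INTER_CUBIC)
x,y=(int(v) for v in proj(wi,[.458,-.2565,.058]))
print(proj(wi,[.458,-.2565,.062]),proj(wi,[.458,-.2565,.054]),x,y)
a=np.hstack([cs(s0,250,262),cs(s0,388,165)]);b=np.hstack([cs(s,250,262),cs(s,388,165)])
cv2.imwrite("pics/cmp.png",np.vstack([a,b])); cv2.imwrite("pics/w4.png",w)
E
```

```text
clock: 8.22
tcp_pos: [0.471, -0.2182, 0.1659]
orientation: [0.003, 0.149, 0.989, -0.0]
wrist_force: [-0.2, -0.3, -0.4]
finger_gap: -0.0001
grip_force: 0.0
clock: 8.63
tcp_pos: [0.4679, -0.2205, 0.1603]
orientation: [-0.001, 0.151, 0.989, 0.0]
wrist_force: [0.2, -0.5, 0.8]
finger_gap: 0.0
grip_force: 0.0
[266.33259385 210.90479765] [267.97532915 207.31788721] 267 209
```

View pics/cmp.png

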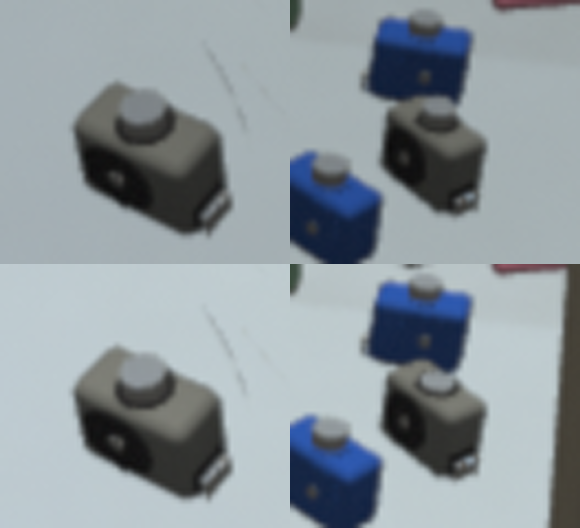

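Comparison of scene views: the left button is back at its starting height (108 px in its crop, before and after). The right one sits lower (112 to 118 px, skirt hidden). So the left is worn and goes to the tray, and the right is locked.

```bash
python3 -m inch '[0,0,0,-0.115,0,0,0,-0.115,0,0,0,-0.115,0,0,0,-0.115,0,0,0,0]' 0.4 40
python3 -c "
from h import *
go(.482,.222,.16,99.4)"
```

```text
clock: 9.15
tcp_pos: [0.4685, -0.2205, 0.1611]
orientation: [-0.0, -0.08, 0.997, 0.0]
wrist_force: [0.3, 0.2, -0.7]
finger_gap: 0.0592
grip_force: 0.0
tcp [ 0.4685 -0.2205  0.1611] F [ 0.3  0.2 -0.7] tilt 0.03 t 9.15 gap 0.0592
shift cm [-8.4  43.47  0.13]
tool y yaw 99.2
turn rad -0.004
```

```bash
python3 -m inch '[-0.7,3.6,0,0,-0.7,3.6,0,0,-0.7,3.6,0,0,-0.7,3.6,0,0,-0.7,3.6,0,0]'
python3 -m inch '[-0.7,3.6,0,0,-0.7,3.6,0,0,-0.7,3.6,0,0,-0.7,3.6,0,0,-0.7,3.6,0,0]'
python3 -m inch '[-0.7,3.6,0,0,-0.7,3.6,0,0,0,0,0,0,0,0,0,0,0,0,0,0]'
python3 - <<'E'
from h import *
go(.482,.222,.025,99.4)
wi=eyes.camera_info("wrist"); w=eyes.read_camera("wrist")[:,:,::-1]
print(proj(wi,[.482,.222,.062]));cv2.imwrite("pics/w5.png",w)
E
```

```text
clock: 9.57
tcp_pos: [0.4747, -0.0358, 0.1614]
orientation: [0.0, -0.077, 0.997, 0.0]
wrist_force: [0.9, 0.1, 0.8]
finger_gap: 0.0597
grip_force: 0.0
clock: 9.98
tcp_pos: [0.4809, 0.1479, 0.1615]
orientation: [0.0, -0.077, 0.997, 0.0]
wrist_force: [0.8, -0.7, 0.1]
finger_gap: 0.0596
grip_force: 0.0
clock: 10.4
tcp_pos: [0.4833, 0.2193, 0.1611]
orientation: [-0.0, -0.078, 0.997, -0.0]
wrist_force: [-0.7, -0.7, -0.1]
finger_gap: 0.0598
grip_force: 0.0
tcp [0.4833 0.2193 0.1611] F [-0.7 -0.7 -0.1] tilt 0.06 t 10.4 gap 0.0598
shift cm [ 0.08  0.3  13.61]
tool y yaw 99.0
turn rad -0.007
[324.67572188 207.39526343]
```

View pics/w5.png

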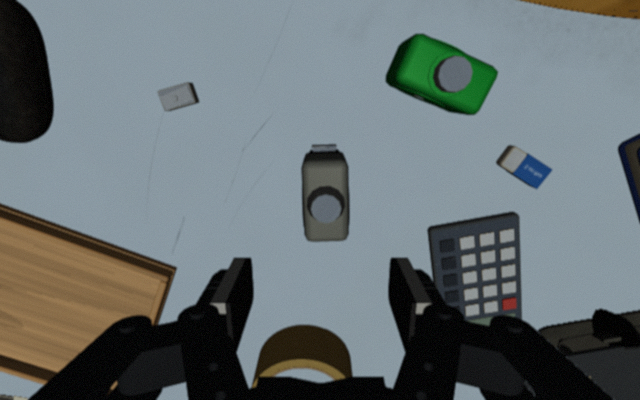

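Wrist view: the button is at (325,207) as predicted, up, centred between the fingers and aligned. Descending to grasp.

```bash
python3 -m inch '[0.1,0.3,3.5,0,0,0,3.5,0,0,0,3.5,0,0,0,2,0,0,0,1,0]'
python3 -m inch '[0,0,0,0,0,0,0,0,0,0,0,0,0,0,0,0,0,0,0,0]' -1 40
python3 -m inch '[0,0,0,0,0,0,0,0,0,0,0,0,0,0,0,0,0,0,0,0]'
```

```text
clock: 10.87
tcp_pos: [0.48, 0.2199, 0.0234]
orientation: [-0.003, -0.077, 0.997, -0.001]
wrist_force: [-0.9, -0.1, 0.4]
finger_gap: 0.0602
grip_force: 0.0
clock: 11.28
tcp_pos: [0.4831, 0.2225, 0.0277]
orientation: [0.001, -0.079, 0.997, 0.0]
wrist_force: [-0.4, 0.6, -2.6]
finger_gap: 0.0333
grip_force: 41.8
clock: 11.7
tcp_pos: [0.4829, 0.2225, 0.0274]
orientation: [0.001, -0.079, 0.997, 0.0]
wrist_force: [-1.7, -0.7, 5.6]
finger_gap: 0.0333
grip_force: 42.9
```

Gripped at 33 mm. Lifting.

```bash
python3 -m inch '[0,0,-1,0,0,0,-2,0,0,0,-3,0,0,0,-3,0,0,0,0,0]'
python3 -c "
from h import *
go(.640,.0015,.115)"
```

```text
clock: 12.12
tcp_pos: [0.4854, 0.2234, 0.1224]
orientation: [0.004, -0.079, 0.997, 0.001]
wrist_force: [1.9, -0.1, -1.8]
finger_gap: 0.0336
grip_force: 42.0
tcp [0.4854 0.2234 0.1224] F [ 1.9 -0.1 -1.8] tilt 0.5 t 12.12 gap 0.0336
shift cm [-11.76 -24.35   0.81]
tool y yaw 99.1
```

```bash
python3 -m inch '[-0.8,-1.6,0,0,-1.3,-2.7,0,0,-1.3,-2.7,0,0,-1.3,-2.7,0,0,-1.3,-2.7,0,0]'
python3 -m inch '[-1.3,-2.7,0,0,-1.3,-2.7,0,0,-1.3,-2.7,0,0,-1.3,-2.7,0,0,-0.6,-1.2,0,0]'
python3 -m inch '[0,0,0,0,0,0,0,0,0,0,0,0,0,0,0,0,0,0,0,0]'
python3 - <<'E'
from h import *
go(.640,.0015,.0345)
cv2.imwrite("pics/w6.png",eyes.read_camera("wrist")[:,:,::-1])
E
```

```text
clock: 12.53
tcp_pos: [0.561, 0.1084, 0.1161]
orientation: [-0.0, -0.079, 0.997, 0.0]
wrist_force: [0.5, 0.4, -2.3]
finger_gap: 0.0336
grip_force: 41.9
clock: 12.95
tcp_pos: [0.6388, -0.0033, 0.1158]
orientation: [0.0, -0.078, 0.997, -0.0]
wrist_force: [1.2, 0.7, -2.5]
finger_gap: 0.0334
grip_force: 41.9
clock: 13.37
tcp_pos: [0.6364, 0.0013, 0.1165]
orientation: [-0.0, -0.08, 0.997, 0.0]
wrist_force: [-0.5, -0.3, -2.6]
finger_gap: 0.0336
grip_force: 41.9
tcp [0.6364 0.0013 0.1165] F [-0.5 -0.3 -2.6] tilt 0.04 t 13.37 gap 0.0336
shift cm [-0.37 -0.04  8.2 ]
tool y yaw 99.2
```

View pics/w6.png

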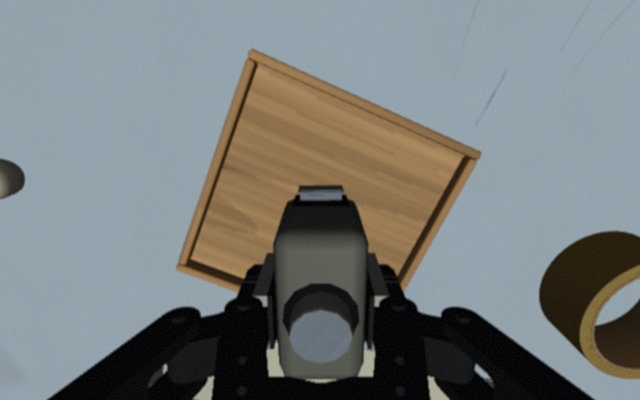

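Wrist view: the measure hangs upright over the tray, whose corners are at (253,53), (478,155) and (182,267). Its button is up at (320,335). Lowering.

```bash
python3 -m inch '[-0.3,0,2,0,0,0,2,0,0,0,2,0,0,0,1,0,0,0,0.5,0]'
python3 -m inch '[0,0,0.3,0,0,0,0.2,0,0,0,0.1,0,0,0,0,0,0,0,0,0]'
python3 -m inch '[0,0,0,0,0,0,0,0,0,0,0,0,0,0,0,0,0,0,0,0]'
```

```text
clock: 13.83
tcp_pos: [0.6385, 0.0012, 0.0396]
orientation: [-0.002, -0.079, 0.997, 0.0]
wrist_force: [-0.9, 0.5, -2.4]
finger_gap: 0.0334
grip_force: 41.8
clock: 14.25
tcp_pos: [0.6408, 0.0003, 0.0364]
orientation: [0.001, -0.079, 0.997, -0.0]
wrist_force: [1.1, 0.3, -2.7]
finger_gap: 0.0333
grip_force: 41.8
clock: 14.67
tcp_pos: [0.6401, 0.0004, 0.0355]
orientation: [0.0, -0.079, 0.997, 0.0]
wrist_force: [0.1, 0.4, -2.3]
finger_gap: 0.0337
grip_force: 41.8
```

```bash
python3 -m inch '[0,0,0.1,0,0,0,0.1,0,0,0,0.1,0,0,0,0,0,0,0,0,0]'
```

```text
clock: 15.08
tcp_pos: [0.6402, 0.0004, 0.0334]
orientation: [0.0, -0.079, 0.997, -0.0]
wrist_force: [-2.8, 0.2, 4.8]
finger_gap: 0.0338
grip_force: 42.8
```

Contact with the tray floor. Releasing, then lifting.

```bash
python3 -m inch '[0,0,0,0,0,0,0,0,0,0,0,0,0,0,0,0,0,0,0,0]' 0.4
python3 -m inch '[0,0,-1,0,0,0,-3,0,0,0,-4,0,0,0,-4,0,0,0,-3,0]'
python3 -m inch '[3,0,0,0,3,0,0,0,3,0,0,0,3,0,0,0,0,0,0,0]'
python3 -m inch '[0,0,0,0,0,0,0,0,0,0,0,0,0,0,0,0,0,0,0,0]'
python3 - <<'E'
from h import *
w=eyes.read_camera("wrist")[:,:,::-1]; s=eyes.read_camera("scene")[:,:,::-1]
cv2.imwrite("pics/end.png",np.vstack([cv2.resize(w,(480,300)),cv2.resize(s[100:300,200:520],(480,300))]))
E
```

```text
clock: 15.5
tcp_pos: [0.6401, 0.0004, 0.0323]
orientation: [-0.0, -0.079, 0.997, 0.0]
wrist_force: [-0.4, -0.1, -0.6]
finger_gap: 0.06
grip_force: 0.0
clock: 15.92
tcp_pos: [0.6408, 0.0003, 0.1867]
orientation: [0.002, -0.079, 0.997, -0.0]
wrist_force: [0.9, -0.6, 0.3]
finger_gap: 0.0599
grip_force: 0.0
clock: 16.33
tcp_pos: [0.5154, -0.0182, 0.1826]
orientation: [-0.003, -0.079, 0.997, 0.001]
wrist_force: [-0.5, -0.7, -0.2]
finger_gap: 0.0602
grip_force: 0.0
clock: 16.75
tcp_pos: [0.5225, -0.0185, 0.1824]
orientation: [0.0, -0.079, 0.997, 0.0]
wrist_force: [0.4, -0.3, -0.1]
finger_gap: 0.0599
grip_force: 0.0
```

View pics/end.png

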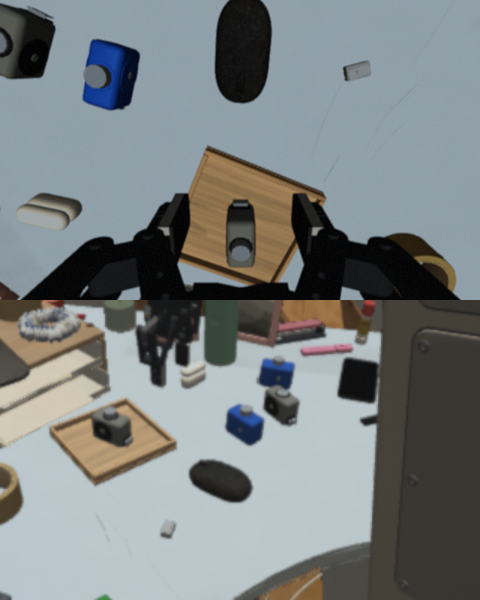

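The measure stands upright near the tray's centre ((112,427) in the lower half) with its button up. The right one stands at (282,405) with its button down, and the gripper is clear. Handing in.

```bash
python3 -c "
from workcell import env
print(env.hand_in())"
```

```text
the job is handed in; nothing more can be done
None
```

I pressed both buttons, left then right. The left one popped back up, so I stood that measure upright in the tray; the right one stayed down and was left locked in place. I handed the job in at about 17 s, and the hand-in gave no verdict.

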